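# Free the mixing bowl from the clamp of a one-handed preparation board

### The job

The orange bowl is clamped in the preparation board. Press down the red release on the sliding jaw with the fingertips and, keeping it down, push the jaw back along its bar as far as it goes, so that the bowl can be lifted out later; then let the release come up again and move clear. Do not force the jaw, leave the bowl standing where it is, and do not disturb the other things on the worktop.

Things in the scene. Friction and masses are not known exactly. Their poses are not given: they have to be found in the camera images.
- prep_board: Preparation board with a clamp: pale wooden deck 450 x 220 mm, fixed to the worktop by suction feet; deck top at height 26 mm. Origin: centre of its underside; x runs along the toothed steel bar the way the jaw opens (away from the bowl), y across, z up. A fixed grey jaw stands at the -x end, the sliding grey jaw in the +x half; its cross plate next to the bowl is 106 mm high.
- jaw (a joint): Sliding jaw along the bar, m: 0 to 0.006 where it holds the bowl, 0.075 fully back at its end stop. The ratchet stops it from going back (to larger values), after at most one 6 mm tooth, unless the release is held down; then it slides with about 3 N. Toward the bowl it slides at any time, so a fingertip still pressing the pad can drag it either way by friction. It stays where it is left.
- release (a joint): Red release lever (rocker) on the jaw, rad: about 0 up and locked (up to 0.16 where its pawl rests on a tooth), 0.32 fully down at a hard stop. The ratchet is free above 0.17. Sprung: about 2 N on the thumb pad starts it, 6 N frees the ratchet, 8 N takes it fully down; let go, it springs up.
- thumb_pad (a point): Middle of the upper face of the red thumb pad, at height 76 mm when up. Pad 46 mm along the bar, 38 mm wide, rising 0.16 rad to board +x when up, so a wide fingertip first touches 2 to 4 mm higher. Its pin is 35 mm to board -x, 25 mm below: this point sinks 6 mm until the ratchet is free, 11 mm in all. Open sideways; along the bar 62 mm to the cross plate (-x), 27 mm to the push plate (+x).
- push_face (a point): Face of the upright grey push plate at the outer end of the sliding jaw, looking to the bowl (board -x), at height 86 mm; plate 90 mm wide, 12 mm thick, top at height 108 mm. It stands 27 mm to board +x of the thumb pad point: a fingertip that holds the pad down and moves along board +x meets it and pushes the jaw back.
- orange_bowl: Loose orange mixing bowl, 211 mm wide, 88 mm high, between the two jaws; origin: centre of its underside, on the deck; its rim is 114 mm above the worktop.
- tea_mug: Loose white mug with a blue band, 83 x 116 x 94 mm, bystander; origin: centre of its underside.
- paint_pot_1: Loose small red paint bottle with a black cap, 31 mm wide, 78 mm tall, bystander; origin: centre of its underside.
- tape_roll: Loose roll of brown tape lying flat, 96 mm across, 48 mm high, bystander; origin: centre of its underside.
- crayon_tin: Loose flat dark blue tin, 68 x 153 x 28 mm, bystander; origin: centre of its underside.

How it is judged (in metres and radians):
On the way, in this order (a step that is already met when the one before it is completed fails the run):
1. the release is pressed down while the jaw still stands at the bowl (value of joint release above 0.17 rad and value of joint jaw below 0.03 m), for 0.1 s.
2. the jaw is pushed back to its end stop (value of joint jaw above 0.069 m), for 0.1 s.
At the end, for the whole second after the job is handed in: The jaw stands within 11 mm of its end stop, the release is up again (below 0.17 rad), and the bowl stands upright and at rest within 20 mm of where it stood (value of joint jaw above 0.064 m and value of joint release below 0.17 rad and distance of orange_bowl from where it was at the start of the episode below 0.02 m and angle between orange_bowl's own z axis and vertical below 0.1 rad and linear speed of orange_bowl below 0.02 m/s); the robot touches nothing.
It fails at once if the bowl is lifted (15 mm), shoved (30 mm) or tipped (distance of orange_bowl from where it was at the start of the episode above 0.03 m or z of orange_bowl in the frame of prep_board above 0.041 m or angle between orange_bowl's own z axis and vertical above 0.3 rad).
It fails at once if the jaw or the release is forced or squeezed (over 60 N) (contact force between the fingers and jaw above 60 N).
It fails at once if another thing on the worktop is moved by more than 30 mm (distance of any of tea_mug, paint_pot_1, tape_roll, crayon_tin from where it was at the start of the episode above 0.03 m).
It also fails if it takes over 32 s, if anything falls off the work surface, if the arm or the gripper's body presses on something with over 40 N, if the wrist force passes 120 N, or if a joint passes its speed limit or range.

### The arm

A 6-joint arm with a two-finger parallel gripper is mounted at the origin on a cart in front of the work surface, level with it; the furniture and walls round the work are solid. World frame = base frame: x ahead of the robot, y to its left, z up, the work surface at z = 0. Lengths are in mm, angles in rad, forces in N, time in s.
With the tool pointing down it reaches from about 425 to 950 mm from the base axis. Payload 14.7 kg.
Tool frame: the origin (TCP) lies at the centre of the arm's flange, where the gripper is bolted on; the fingertips stand 173 mm ahead of it and the grasp point (between the pads) lies manip.hold_point_z ahead of it (manip.hold_point_z is the distance from the TCP to the grasp point, in mm); z points along the fingers, y is the line along which they close (so a half turn about z gives the same grasp; the last joint's range is limited). The gripper opens to 85 mm and grips with 20 to 120 N. Pads are 22 mm wide; open, the fingers measure 114 mm over their backs; the gripper's body (76 mm by 85 mm) begins 54 mm behind the grasp point. The pads swing forward as they close: fully open they stand 13 mm farther back than shut.
Start: joints at [-1.255, 0.48, 1.596, -0, 1.065, -0.047], TCP at [230.697, -607.678, 404.697] pointing down, gripper open.
Joint ranges: [-2.75, 2.75], [-0.82, 2.05], [0.23, 2.67], [-1.56, 4.7], [0.09, 2.69], [-2.92, 2.92]. Speed limits (rad/s): [1.89, 1.89, 2.39, 3.01, 3.01, 3.01].

### API

Orientations are given as [roll, pitch, yaw] about the fixed x, y, z axes, in that order (R = Rz(yaw) Ry(pitch) Rx(roll)).
In Python, from cell import manip gives the robot as it stands. The module is installed in compiled form; this text tells all that it offers.
- The arm moves only by the tool carry_out, never from a script. Its argument "series" is a list of rows, each a list of 6 numbers: the shift along the tool's x, y, z normalised to -1 to 1, where 1 is 0.25 m, then the turn, a rotation vector about the tool's x, y, z normalised to -1 to 1, where 1 is pi rad. A call has 1 to 5 rows; each row is the pose to reach, as a shift and turn from the pose commanded when the call began, along the tool's axes at that moment, turning the shorter way round; what a row does not reach only later rows make up. A row lasts 1/10 s, in which the tool goes at most 50 mm and 8.59 degrees, less where a joint would pass 70% of its speed; a pose out of reach is approached as far as the arm can. A call with a number of a shift or a turn outside -1 to 1 is refused whole. A call with a gripper value outside its range is refused whole. "jaw" is the gripper's target within -1 to 1 (fully open at 1, half-way at 0, shut at -1), set as the call begins (left out, the last holds). The fingers move at their own pace and stop on an object; "force" is the grip in N (left out, the last holds). Time passes only in rows, so rows that repeat a pose let the fingers close. It gives the time, the measured TCP pose, the force, the opening and the grip force at its end, in the units of the state.
- manip.get_obs(): the state, without advancing time (a new reading comes with each control period).
- manip.camera(name): name is "scene" or "top" or "wrist"; returns a dict with "color" (420x560x3 uint8, red, green, blue), "mtx" (3x3 intrinsics, pixels), "distortion" ([k1, k2, p1, p2, k3] as OpenCV has them; the pictures are not rectified), "cam_to_world" (4x4, takes a point from camera to world coordinates). Camera axes: x right, y up, looking along -z (the intrinsics and any distortion apply to the point x, -y, -z); pixel columns grow to the right and rows downward; lengths in mm; the calibration is good to about 2 mm. A picture is of the moment at which its call begins. There is no depth.
- manip.hand_in(): hands the job in; it is judged then, once.
The state is a dict: "t": time; "joints": joint angles; "qvel": joint speeds; "tau": joint torques, N m; "eef_pos": TCP position; "eef_rot": TCP orientation; "contact_force": force on the tool from outside, world axes, zero at the start; "moment": the same for the moment, N m; "width": finger opening in mm; "grip_force": force on a finger pad.
Only numpy, scipy, OpenCV 4.12 (cv2) and the standard library are available. Lean on these libraries where they do the work, as an engineer would, in place of code of your own. Each camera call takes 0.05 s, during which the arm holds its last target. There are 200 camera calls.

## Working session

There is one attempt and no reset: what is moved stays moved. The work goes in short steps, Python scripts to look and compute and a tool call to move; the robot and the scene stay as the last step left them, time stands still between calls to the robot, and variables do not carry over. Pictures are saved under pics/ and viewed, at most 10 in all, crops included, and the job is handed in when it is done.

Besides the shell and the picture viewer there is one more tool, called after "Emit:" as name(argument=value, ...) on one line, values as JSON. carry_out: Moves the arm, as the interface text tells. Scaled input: -1 to 1 covers 0.25 m each way for a shift and pi rad each way for a turn. Its arguments: {"type":"object","properties":{"series":{"type":"array"},"jaw":{"type":"number"},"force":{"type":"number"}},"required":["series"]}

```bash
mkdir -p pics; python3 - <<'E'
from cell import manip
import cv2,pickle
for n in("top","scene"):
    c=manip.camera(n);cv2.imwrite(f"pics/{n}0.png",c["color"][:,:,::-1]);pickle.dump(c,open(n+".pkl","wb"))
    print(c["mtx"],c["distortion"],c["cam_to_world"])
print(manip.get_obs(),manip.hold_point_z)
E
```

```text
[[388.78533956   0.         284.48637858]
 [  0.         388.78533956 203.55671459]
 [  0.           0.           1.        ]] [-0.0204791  0.         0.         0.         0.       ] [[-6.55992798e-03  9.97778289e-01 -6.62982099e-02  5.03030597e+02]
 [-9.99785582e-01 -5.24203252e-03  2.00327457e-02 -6.83425272e+01]
 [ 1.96407013e-02  6.64154078e-02  9.97598735e-01  1.25483815e+03]
 [ 0.00000000e+00  0.00000000e+00  0.00000000e+00  1.00000000e+00]]
[[531.23002315   0.         274.68150833]
 [  0.         531.23002315 200.37518299]
 [  0.           0.           1.        ]] [-0.10159902  0.          0.          0.          0.        ] [[-8.45974892e-01  3.94377887e-01 -3.58876810e-01  1.23797158e+01]
 [-5.33123881e-01 -6.12618220e-01  5.83504793e-01  8.09100475e+02]
 [ 1.02669148e-02  6.84956202e-01  7.28511902e-01  1.20330603e+03]
 [ 0.00000000e+00  0.00000000e+00  0.00000000e+00  1.00000000e+00]]
{'t': 0.1, 'joints': array([-1.25461674e+00,  4.80787006e-01,  1.59678942e+00,  1.81592707e-05,
        1.06505598e+00, -4.66254000e-02]), 'qvel': array([ 2.43863975e-03, -1.48347900e-03, -1.78939813e-03, -1.25537724e-03,
        2.31112208e-05,  6.72546549e-05]), 'tau': array([ 1.75517107e-03, -9.52259159e+01, -4.31040752e+01, -2.23399056e-04,
        5.23570081e-03,  1.89596562e-06]), 'eef_pos': array([ 230.64060504, -607.53199303,  404.13284337]), 'eef_rot': array([-3.14055477e+00, -6.43210835e-05,  3.62796144e-01]), 'contact_force': array([-0.34569845, -0.48453139, -0.08489922]), 'moment': array([0.07607429, 0.03289187, 0.0673084 ]), 'grip_force': 0.0, 'width': 85.3503484454256} 154.70000000000002
```

View pics/top0.png

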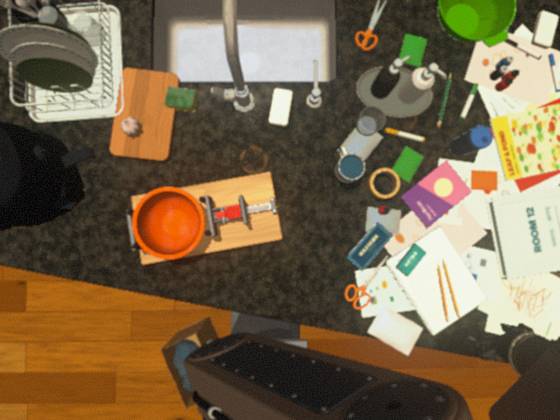

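View pics/scene0.png

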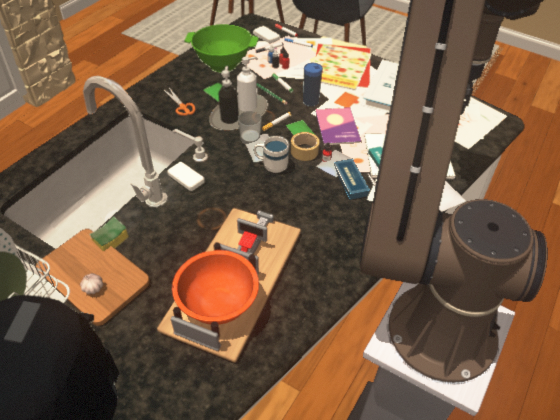

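The top view shows the board with corners near (131,206), (271,173), (283,241) and (141,263). The bowl is at (169,223) and the red pad near (231,213), and the bar opens to the right in the image. The other things are well to the right, from x≈345. Next I'll enlarge the jaw and measure it.

```bash
cat >h.py <<'E'
import cv2,pickle,numpy as np
def ray(c,px,z):
    p=cv2.undistortPoints(np.array([[px]],float),c["mtx"],c["distortion"])[0,0]
    T=c["cam_to_world"];d=T[:3,:3]@np.array([p[0],-p[1],-1]);o=T[:3,3]
    return o+d*(z-o[2])/d[2]
def proj(c,P):
    T=np.linalg.inv(c["cam_to_world"]);q=T[:3,:3]@np.array(P,float)+T[:3,3]
    return cv2.projectPoints(np.array([[q[0],-q[1],-q[2]]]),np.zeros(3),np.zeros(3),c["mtx"],c["distortion"])[0].ravel()
E
python3 - <<'E'
from h import *
for n in("top","scene"):
    c=pickle.load(open(n+".pkl","rb"));im=c["color"].astype(int)
    m=((im[:,:,0]>120)&(im[:,:,1]<60)&(im[:,:,2]<75)).astype(np.uint8)
    k,l,s,ce=cv2.connectedComponentsWithStats(m)
    for i in range(1,k):
        if s[i,4]>25: print(n,s[i],ce[i],ray(c,ce[i],76))
    if n=="top":
        for p in[(131,206),(271,173),(283,241),(141,263)]: print(ray(c,p,26))
a=pickle.load(open("top.pkl","rb"))["color"][160:280,120:300,::-1]
b=pickle.load(open("scene.pkl","rb"))["color"][190:360,150:310,::-1]
cv2.imwrite("pics/z.png",np.hstack([cv2.resize(a,(480,320),interpolation=cv2.INTER_CUBIC),cv2.resize(b,(301,320),interpolation=cv2.INTER_CUBIC)]))
E
```

```text
top [138 194  52  60 397] [153.73551637 223.35516373] [523.59530155 302.84407614  76.        ]
top [380 205   5   9  28] [381.64285714 208.85714286] [ 563.58216962 -388.83236805   76.        ]
top [225 208   9  10  43] [228.88372093 213.        ] [553.60783555  76.52893472  76.        ]
[579.5194646  391.00414963  26.        ]
[682.40595153 -50.71972239  26.        ]
[466.57267289 -87.56287622  26.        ]
[400.93830406 356.54832618  26.        ]
scene [280  56   8  12  68] [283.98529412  61.63235294] [ 933.05201461 -741.59465455   76.        ]
scene [323 149   9   7  36] [326.52777778 152.25      ] [ 540.93161635 -362.06277251   76.        ]
scene [242 245   7   6  27] [244.51851852 247.92592593] [542.35675694  98.46890708  76.        ]
scene [178 262  18  45 259] [185.03088803 281.47104247] [608.67998729 270.62123585  76.        ]
scene [217 318  18   6  28] [225.25       321.07142857] [455.02937786 308.42723843  76.        ]
```

View pics/z.png

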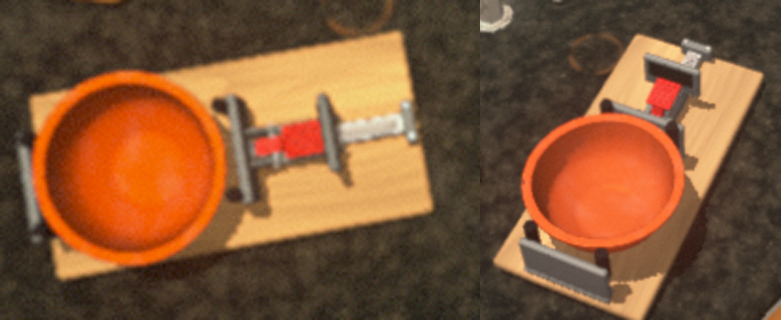

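The enlarged view shows the deck corners at crop (30,97), (402,33), (432,212) and (60,278). The pad is centred at about (302,140), with the push plate at about (322–340, 95–180). In the scene half, the pad is at about (664,96).

```bash
python3 - <<'E'
from h import *
t=pickle.load(open("top.pkl","rb"));s=pickle.load(open("scene.pkl","rb"))
T=lambda x,y:(120+x*180/480-.3,160+y*120/320-.3)
S=lambda x,y:(150+(x-480)*160/301-.3,190+y*170/320-.3)
C=[ray(t,T(*p),26) for p in[(30,97),(402,33),(432,212),(60,278)]]
for p in C: print(p)
for a,b in((0,1),(3,2),(0,3),(1,2)):
    d=C[b]-C[a];print(np.linalg.norm(d),np.arctan2(d[1],d[0]))
print("ctr",np.mean(C,0))
print("pad top",ray(t,T(302,140),76),"scene",ray(s,S(664,96),76))
print("pad edges",ray(t,T(282,143),73),ray(t,T(322,138),79))
print("plate top ends",ray(t,T(322,97),108),ray(t,T(337,166),108))
E
```

```text
[610.92322026 391.77901847  26.        ]
[685.38034325 -48.98175315  26.        ]
[472.24871523 -83.5042335   26.        ]
[397.96876132 352.75963362  26.        ]
447.005504400044 -1.4034476093664172
442.54228420326405 -1.4021497680256279
216.49968586080135 -2.9603740383900004
215.9094544289046 -2.981010067921997
ctr [541.63026001 153.01316636  26.        ]
pad top [555.96316034  64.24484844  76.        ] scene [549.60371044  73.51033024  76.        ]
pad edges [552.80779469  87.29598992  73.        ] [557.97024758  41.28953568  79.        ]
plate top ends [602.08681241  38.62871687 108.        ] [525.59759314  22.03456383 108.        ]
```

Emit:
carry_out(series=[[0.15,-0.14,0,0,0,-0.044],[0.29,-0.27,0,0,0,-0.088],[0.44,-0.41,0,0,0,-0.13],[0.58,-0.54,0,0,0,-0.175],[0.72,-0.68,0,0,0,-0.22]], jaw=-1, force=40)

```text
t: 0.6
eef_pos: [339.1, -383.1, 404.5]
eef_rot: [-3.141, -0.0, 1.059]
contact_force: [2.2, -0.3, 0.0]
width: 12.5
grip_force: 0.0
```

```bash
cat >>h.py <<'E'
from scipy.spatial.transform import Rotation as R
def go(P,yaw=1.740):
    from cell import manip
    o=manip.get_obs();r=R.from_euler("xyz",o["eef_rot"])
    s=r.inv().apply(np.array(P)-o["eef_pos"]);w=(r.inv()*R.from_euler("xyz",[np.pi,0,yaw])).as_rotvec()
    print(o["t"],o["eef_pos"].round(1),o["eef_rot"].round(3),o["contact_force"].round(1),o["width"]);print("mm",s.round(1),"scaled",(s/250).round(4),(w/np.pi).round(4))
E
python3 -c "
from h import *;go([556.7,60,400])"
```

```text
0.6 [ 339.1 -383.1  404.5] [-3.141 -0.     1.059] [ 2.2 -0.3  0. ] 12.534804920667348
mm [492.9 -27.1   4.6] scaled [ 1.9715 -0.1083  0.0184] [-0.000e+00 -1.000e-04 -2.166e-01]
```

Emit:
carry_out(series=[[0.2,-0.01,0,0,0,-0.044],[0.4,-0.02,0,0,0,-0.088],[0.6,-0.03,0,0,0,-0.13],[0.8,-0.04,0,0,0,-0.175],[1.0,-0.055,0,0,0,-0.21]])

```text
t: 1.1
eef_pos: [450.6, -159.1, 404.7]
eef_rot: [3.142, 0.0, 1.719]
contact_force: [1.5, 0.1, -0.8]
width: -0.1
grip_force: 0.0
```

```bash
python3 -c "
from h import *;go([556.7,60,400])"
```

```text
1.1 [ 450.6 -159.1  404.7] [3.142 0.    1.719] [ 1.5  0.1 -0.8] -0.0690544968171785
mm [201.  137.4   4.7] scaled [0.8041 0.5496 0.0188] [ 0.      0.     -0.0066]
```

Emit:
carry_out(series=[[0.16,0.11,0.05,0,0,-0.003],[0.32,0.22,0.1,0,0,-0.0066],[0.48,0.33,0.15,0,0,-0.0066],[0.64,0.44,0.2,0,0,-0.0066],[0.8,0.55,0.25,0,0,-0.0066]])

```text
t: 1.6
eef_pos: [557.9, 58.0, 341.7]
eef_rot: [-3.141, 0.0, 1.735]
contact_force: [0.9, -0.3, 0.1]
width: -0.1
grip_force: 0.0
```

Emit:
carry_out(series=[[0,0,0.05,0,0,0],[0,0,0.1,0,0,0],[0,0,0.1,0,0,0]])

```text
t: 1.9
eef_pos: [556.4, 55.3, 315.6]
eef_rot: [-3.138, -0.0, 1.734]
contact_force: [-0.3, -0.3, 0.4]
width: -0.2
grip_force: 0.0
```

```bash
python3 - <<'E'
from h import *
from cell import manip
c=[manip.camera(n) for n in("top","scene","wrist")]
go([556.7,60,265])
a=c[0]["color"][160:280,140:320];b=c[1]["color"][150:300,180:320];w=c[2]["color"]
f=lambda i,s:cv2.resize(i[:,:,::-1],s,interpolation=cv2.INTER_CUBIC)
cv2.imwrite("pics/n.png",np.vstack([np.hstack([f(a,(420,280)),f(b,(300,280))]),np.hstack([f(w,(427,320)),np.zeros((320,293,3),np.uint8)])]))
E
```

```text
2.05 [557.2  54.8 317.7] [3.142 0.    1.733] [-0.4  1.  -0.1] -0.16447955023690625
mm [ 5.2  0.3 52.7] scaled [0.0209 0.0012 0.211 ] [ 0.      0.     -0.0023]
```

View pics/n.png

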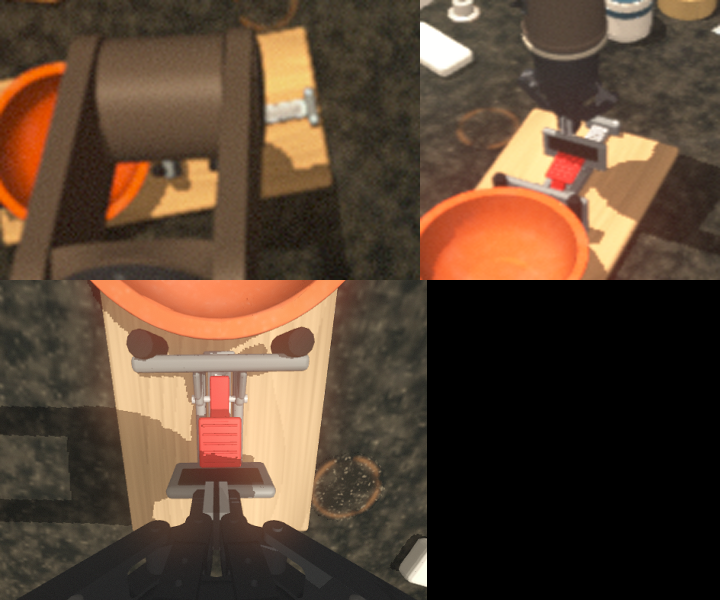

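The wrist view shows the pad centred at about (220,443) in the mosaic, with its edges at rows 418–468 and columns 198–242. The shut fingertips are at about (216,485), and the plate frame spans rows 462–497. I'll measure the pad with the wrist calibration.

```bash
python3 - <<'E'
from h import *
from cell import manip
c=manip.camera("wrist");pickle.dump(c,open("wrist.pkl","wb"))
k=560/427
W=lambda x,y:(x*k,(y-280)*420/320)
u=np.array([np.cos(-1.402),np.sin(-1.402)]);v=np.array([-u[1],u[0]])
tip=np.array([557.2,54.8])
for n,p,z in[("pad near bowl L",(199,418),72.5),("pad near bowl R",(241,418),72.5),("pad outer",(220,468),79.5),("plate top edge bowlside",(220,463),108),("plate edge2",(220,497),108),("cross plate outer",(220,370),106),("plate L",(167,496),108),("plate R",(274,496),108),("cross L",(133,372),106),("cross R",(308,369),106)]:
    q=ray(c,W(*p),z);print(n,q.round(1),((q[:2]-tip)@u).round(1),((q[:2]-tip)@v).round(1))
print(c["cam_to_world"][:3,3],proj(c,[557.2,54.8,317.7-173])/k+[0,280])
E
```

```text
pad near bowl L [537.1  84.9  72.5] -33.0 -14.7
pad near bowl R [573.1  90.7  72.5] -32.7 21.7
pad outer [562.3  44.2  79.5] 11.3 3.3
plate top edge bowlside [559.1  60.7 108. ] -5.5 2.9
plate edge2 [564.   31.5 108. ] 24.1 2.8
cross plate outer [547.8 128.3 106. ] -74.0 3.1
plate L [521.8  25.6 108. ] 22.9 -39.8
plate R [606.7  39.3 108. ] 23.5 46.2
cross L [488.7 117.3 106. ] -73.1 -57.1
cross R [607.6 138.6 106. ] -74.2 63.7
[544.13676287 133.69208484 286.86953469] [216.36790307 493.3525171 ]
```

Emit:
carry_out(series=[[0.018,0.012,0.0,0,0,-0.002],[0.018,0.012,0.1,0,0,-0.002],[0.018,0.012,0.17,0,0,-0.002],[0.018,0.012,0.22,0,0,-0.002],[0.018,0.012,0.22,0,0,-0.002]])

```text
t: 2.6
eef_pos: [559.3, 60.8, 261.3]
eef_rot: [-3.14, -0.0, 1.741]
contact_force: [-0.1, 0.4, -0.1]
width: 0.3
grip_force: 0.0
```

Emit:
carry_out(series=[[0,0,0.004,0,0,0],[0,0,0.008,0,0,0],[0,0,0.012,0,0,0],[0,0,0.016,0,0,0],[0,0,0.016,0,0,0]])

```text
t: 3.1
eef_pos: [559.7, 60.9, 258.5]
eef_rot: [3.141, 0.0, 1.741]
contact_force: [0.4, 0.3, -0.2]
width: -0.5
grip_force: 0.0
```

Emit:
carry_out(series=[[0,0,0.006,0,0,0],[0,0,0.012,0,0,0],[0,0,0.018,0,0,0],[0,0,0.024,0,0,0],[0,0,0.024,0,0,0]])

```text
t: 3.6
eef_pos: [559.5, 60.9, 252.1]
eef_rot: [-3.141, -0.0, 1.741]
contact_force: [-0.4, 0.5, -0.7]
width: 0.1
grip_force: 0.0
```

Emit:
carry_out(series=[[0,0,0.004,0,0,0],[0,0,0.008,0,0,0],[0,0,0.012,0,0,0],[0,0,0.012,0,0,0]])

```text
t: 4.0
eef_pos: [559.7, 60.8, 249.3]
eef_rot: [3.142, 0.0, 1.741]
contact_force: [0.4, -0.2, 2.0]
width: 0.0
grip_force: 0.6
```

Emit:
carry_out(series=[[0,0,0.008,0,0,0],[0,0,0.016,0,0,0],[0,0,0.024,0,0,0],[0,0,0.028,0,0,0],[0,0,0.028,0,0,0]])

```text
t: 4.5
eef_pos: [559.8, 60.8, 242.3]
eef_rot: [3.141, 0.0, 1.741]
contact_force: [0.5, -1.0, 4.5]
width: -0.2
grip_force: 2.6
```

Emit:
carry_out(series=[[0,0,0.004,0,0,0],[0,0,0.008,0,0,0],[0,0,0.008,0,0,0]])

```text
t: 4.8
eef_pos: [559.8, 60.8, 240.4]
eef_rot: [3.141, 0.0, 1.741]
contact_force: [-0.9, -1.9, 5.1]
width: 0.2
grip_force: 3.0
```

Emit:
carry_out(series=[[0,0,0.004,0,0,0],[0,0,0.008,0,0,0],[0,0,0.008,0,0,0]])

```text
t: 5.1
eef_pos: [559.8, 60.8, 238.4]
eef_rot: [3.141, 0.0, 1.741]
contact_force: [1.2, -3.2, 6.4]
width: -0.2
grip_force: 3.5
```

Emit:
carry_out(series=[[0,0,0.002,0,0,0],[0,0,0.004,0,0,0],[0,0,0.004,0,0,0]])

```text
t: 5.4
eef_pos: [559.9, 60.6, 237.5]
eef_rot: [3.141, 0.0, 1.741]
contact_force: [0.3, -5.4, 7.6]
width: 0.1
grip_force: 4.3
```

Emit:
carry_out(series=[[-0.01,0,0,0,0,0],[-0.02,0,0,0,0,0],[-0.03,0,0,0,0,0],[-0.04,0,0,0,0,0],[-0.05,0,0,0,0,0]])

```text
t: 5.9
eef_pos: [561.9, 48.4, 237.4]
eef_rot: [3.141, -0.0, 1.741]
contact_force: [0.6, 3.1, 4.6]
width: 0.2
grip_force: 2.2
```

Emit:
carry_out(series=[[-0.01,0,0,0,0,0],[-0.02,0,0,0,0,0],[-0.03,0,0,0,0,0],[-0.04,0,0,0,0,0],[-0.05,0,0,0,0,0]])

```text
t: 6.4
eef_pos: [563.8, 36.0, 237.3]
eef_rot: [-3.141, -0.0, 1.741]
contact_force: [0.3, 3.0, 5.1]
width: -0.5
grip_force: 2.1
```

Emit:
carry_out(series=[[-0.016,0,0,0,0,0],[-0.032,0,0,0,0,0],[-0.048,0,0,0,0,0],[-0.064,0,0,0,0,0],[-0.08,0,0,0,0,0]])

```text
t: 6.9
eef_pos: [567.2, 16.1, 237.3]
eef_rot: [-3.141, -0.0, 1.741]
contact_force: [-0.4, 3.2, 4.2]
width: -0.2
grip_force: 2.2
```

Emit:
carry_out(series=[[-0.016,0,0,0,0,0],[-0.032,0,0,0,0,0],[-0.048,0,0,0,0,0],[-0.064,0,0,0,0,0],[-0.08,0,0,0,0,0]])

```text
t: 7.4
eef_pos: [570.6, -3.5, 237.3]
eef_rot: [-3.141, -0.0, 1.741]
contact_force: [-0.7, 3.1, 4.8]
width: 0.0
grip_force: 2.1
```

Emit:
carry_out(series=[[-0.008,0,0,0,0,0],[-0.016,0,0,0,0,0],[-0.016,0,0,0,0,0]])

```text
t: 7.7
eef_pos: [571.3, -7.4, 237.4]
eef_rot: [3.142, 0.0, 1.741]
contact_force: [-1.0, -1.5, 6.1]
width: 0.1
grip_force: 2.8
```

Emit:
carry_out(series=[[-0.006,0,0,0,0,0],[-0.012,0,0,0,0,0],[-0.018,0,0,0,0,0],[-0.02,0,0,0,0,0]])

```text
t: 8.1
eef_pos: [572.2, -12.2, 237.3]
eef_rot: [-3.142, -0.0, 1.741]
contact_force: [-1.2, 2.8, 4.2]
width: 0.2
grip_force: 2.2
```

Emit:
carry_out(series=[[-0.004,0,0,0,0,0],[-0.008,0,0,0,0,0],[-0.012,0,0,0,0,0]])

```text
t: 8.4
eef_pos: [572.7, -15.1, 237.4]
eef_rot: [-3.142, -0.0, 1.741]
contact_force: [-1.0, 2.0, 5.7]
width: 0.1
grip_force: 2.2
```

Emit:
carry_out(series=[[-0.004,0,0,0,0,0],[-0.008,0,0,0,0,0],[-0.012,0,0,0,0,0]])

```text
t: 8.7
eef_pos: [573.0, -17.1, 237.3]
eef_rot: [-3.141, -0.002, 1.74]
contact_force: [-2.2, 26.1, 6.8]
width: 0.2
grip_force: 2.0
```

Emit:
carry_out(series=[[-0.004,0,0,0,0,0],[-0.008,0,0,0,0,0]])

```text
t: 8.9
eef_pos: [573.1, -17.7, 237.2]
eef_rot: [-3.141, -0.003, 1.74]
contact_force: [-2.5, 43.9, 7.1]
width: 0.3
grip_force: 2.0
```

That is the end stop, reached with a sharp rise to 44 N. I'll ease off a little and lift straight up.

Emit:
carry_out(series=[[0.008,0,0,0,0,0],[0.012,0,0,0,0,0],[0.012,0,-0.02,0,0,0],[0.012,0,-0.06,0,0,0],[0.012,0,-0.12,0,0,0]])

```text
t: 9.4
eef_pos: [572.8, -17.3, 267.6]
eef_rot: [-3.141, -0.0, 1.741]
contact_force: [0.6, 0.3, 1.3]
width: 0.0
grip_force: 0.0
```

Emit:
carry_out(series=[[0,0,-0.1,0,0,0],[0,0,-0.25,0,0,0],[0,0,-0.4,0,0,0],[0,0,-0.5,0,0,0],[0,0,-0.5,0,0,0]])

```text
t: 9.9
eef_pos: [573.9, -17.5, 396.8]
eef_rot: [3.135, 0.002, 1.74]
contact_force: [0.2, 0.1, 0.1]
width: 0.0
grip_force: 0.0
```

```bash
python3 - <<'E'
from h import *
from cell import manip
b=manip.camera("scene")["color"][150:360,150:320];w=manip.camera("wrist")["color"]
go([556.7,60,265])
f=lambda i,s:cv2.resize(i[:,:,::-1],s,interpolation=cv2.INTER_CUBIC)
cv2.imwrite("pics/e.png",np.hstack([f(b,(300,370)),f(w,(493,370))]))
E
```

```text
10.0 [572.9 -17.3 393.2] [3.14e+00 1.00e-03 1.74e+00] [-1.7 -0.4 -1. ] -0.0756047593019551
mm [ 79.   -3.1 128.1] scaled [ 0.3161 -0.0125  0.5125] [0.0004 0.0002 0.0001]
```

View pics/e.png

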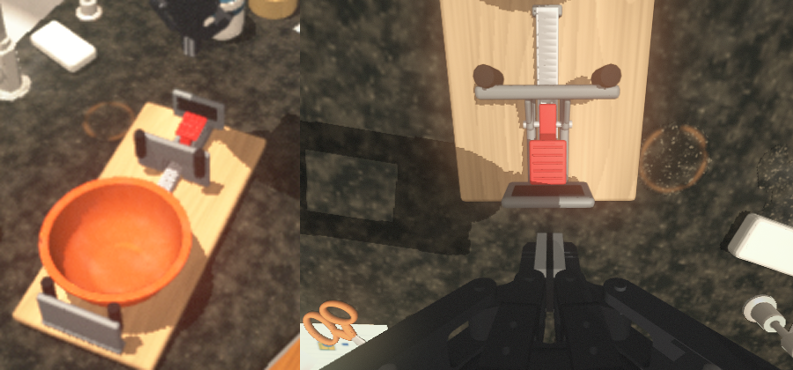

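The picture shows the jaw at the outer end of the board (plate at about (548,195)), the pad up at (548,162) and the bowl standing in place at (115,240). The gripper is well clear of everything.

```bash
python3 -c "
from cell import manip
print(manip.hand_in())"
```

```text
the job is handed in; nothing more can be done
None
```

I pressed the release, pushed the jaw back to its end stop (contact peaked at about 44 N) and let the release spring up. The bowl still stands in place, the arm is clear, and the job was handed in at about 10 s; no verdict was returned.

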